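Heated samples into the carrier, in their order

TASK

The four capped sample vials have finished in the block heater: move them into the dark grey sample carrier, one to each cell, in the same order from left to right (as seen from the robot) as they stood in the heater. Keep them upright, set each one down on the floor of its cell rather than dropping it, and let go of them all.

Things in the scene. Friction and masses are not known exactly. Their poses are not given: they have to be found in the camera images.
- red_vial (a point): centre (half-way up) of the loose amber glass vial with the red cap: 96 mm tall, 27.5 mm across to 18 mm above this point, then neck and cap (25 mm across); 65 g. At the start it stands in a bore 32 mm wide, 40 mm deep, this point 106 mm above the bench and 8 mm above the block's top. Grip the glass or cap from 10 mm above this point up. On the carrier's floor this point is 52 mm up.
- yellow_vial (a point): centre (half-way up) of the loose amber glass vial with the yellow cap: 96 mm tall, 27.5 mm across to 18 mm above this point, then neck and cap (25 mm across); 65 g. At the start it stands in a bore 32 mm wide, 40 mm deep, this point 106 mm above the bench and 8 mm above the block's top. Grip the glass or cap from 10 mm above this point up. On the carrier's floor this point is 52 mm up.
- green_vial (a point): centre (half-way up) of the loose amber glass vial with the green cap: 96 mm tall, 27.5 mm across to 18 mm above this point, then neck and cap (25 mm across); 65 g. At the start it stands in a bore 32 mm wide, 40 mm deep, this point 106 mm above the bench and 8 mm above the block's top. Grip the glass or cap from 10 mm above this point up. On the carrier's floor this point is 52 mm up.
- violet_vial (a point): centre (half-way up) of the loose amber glass vial with the violet (purple) cap: 96 mm tall, 27.5 mm across to 18 mm above this point, then neck and cap (25 mm across); 65 g. At the start it stands in a bore 32 mm wide, 40 mm deep, this point 106 mm above the bench and 8 mm above the block's top. Grip the glass or cap from 10 mm above this point up. On the carrier's floor this point is 52 mm up.
- block_red: red metal block, 64 (x) x 58 (y) x 50 mm tall, fixed in the heater; the red-capped vial stands in it at the start. Origin: centre of its underside, 48 mm above the bench, straight below its bore; axes parallel to the heater's. Which of the heater's four places it has changes from start to start.
- block_yellow: yellow metal block, 64 (x) x 58 (y) x 50 mm tall, fixed in the heater; the yellow-capped vial stands in it at the start. Origin: centre of its underside, 48 mm above the bench, straight below its bore; axes parallel to the heater's. Which of the heater's four places it has changes from start to start.
- block_green: green metal block, 64 (x) x 58 (y) x 50 mm tall, fixed in the heater; the green-capped vial stands in it at the start. Origin: centre of its underside, 48 mm above the bench, straight below its bore; axes parallel to the heater's. Which of the heater's four places it has changes from start to start.
- block_violet: violet (purple) metal block, 64 (x) x 58 (y) x 50 mm tall, fixed in the heater; the violet (purple)-capped vial stands in it at the start. Origin: centre of its underside, 48 mm above the bench, straight below its bore; axes parallel to the heater's. Which of the heater's four places it has changes from start to start.
- heater: blue dry-block heater fixed to the bench, 300 mm wide (y), 92 mm tall, sloping control panel along its front (-x, out to x = -100 mm). Four blocks in a row at y = +90 (leftmost seen from the robot), +30, -30, -90 mm, x = 0. Origin: on the bench under the row's middle; x points away from the robot, z up. Best grip: fingers closing along x.
- carrier: dark grey open box fixed to the bench, 64 (x) x 244 (y) x 42 mm tall, walls 4 mm, floor 4 mm, empty: four cells 56 mm square in a row, centres y = +90 (leftmost seen from the robot), +30, -30, -90 mm, x = 0. Wire handle at each end, 62 mm tall, out to y = +-142. Origin: on the bench under its middle; x away from the robot, z up. Jars stand beyond x = +70 mm.

How it is judged:
At the end, for the whole second after the job is handed in: Each vial stands in the carrier cell with the same number from the left as its own-coloured block has in the heater: axis within 17 mm of the cell's centre along and across the row, foot on the cell floor (centre 46 to 59 mm above the bench), upright within 0.12 rad, at rest, let go of (((y of block_red in the frame of heater between 0.075 and 0.105 m and y of red_vial in the frame of carrier between 0.073 and 0.107 m) or (y of block_red in the frame of heater between 0.015 and 0.045 m and y of red_vial in the frame of carrier between 0.013 and 0.047 m) or (y of block_red in the frame of heater between -0.045 and -0.015 m and y of red_vial in the frame of carrier between -0.047 and -0.013 m) or (y of block_red in the frame of heater between -0.105 and -0.075 m and y of red_vial in the frame of carrier between -0.107 and -0.073 m)) and x of red_vial in the frame of carrier between -0.017 and 0.017 m and z of red_vial in the frame of carrier between 0.046 and 0.059 m and angle between each of red_vial, yellow_vial, green_vial, violet_vial's own z axis and vertical below 0.12 rad and linear speed of each of vial_red, vial_yellow, vial_green, vial_violet below 0.02 m/s and contact force between the fingers and vial_red below 0.05 N and ((y of block_yellow in the frame of heater between 0.075 and 0.105 m and y of yellow_vial in the frame of carrier between 0.073 and 0.107 m) or (y of block_yellow in the frame of heater between 0.015 and 0.045 m and y of yellow_vial in the frame of carrier between 0.013 and 0.047 m) or (y of block_yellow in the frame of heater between -0.045 and -0.015 m and y of yellow_vial in the frame of carrier between -0.047 and -0.013 m) or (y of block_yellow in the frame of heater between -0.105 and -0.075 m and y of yellow_vial in the frame of carrier between -0.107 and -0.073 m)) and x of yellow_vial in the frame of carrier between -0.017 and 0.017 m and z of yellow_vial in the frame of carrier between 0.046 and 0.059 m and contact force between the fingers and vial_yellow below 0.05 N and ((y of block_green in the frame of heater between 0.075 and 0.105 m and y of green_vial in the frame of carrier between 0.073 and 0.107 m) or (y of block_green in the frame of heater between 0.015 and 0.045 m and y of green_vial in the frame of carrier between 0.013 and 0.047 m) or (y of block_green in the frame of heater between -0.045 and -0.015 m and y of green_vial in the frame of carrier between -0.047 and -0.013 m) or (y of block_green in the frame of heater between -0.105 and -0.075 m and y of green_vial in the frame of carrier between -0.107 and -0.073 m)) and x of green_vial in the frame of carrier between -0.017 and 0.017 m and z of green_vial in the frame of carrier between 0.046 and 0.059 m and contact force between the fingers and vial_green below 0.05 N and ((y of block_violet in the frame of heater between 0.075 and 0.105 m and y of violet_vial in the frame of carrier between 0.073 and 0.107 m) or (y of block_violet in the frame of heater between 0.015 and 0.045 m and y of violet_vial in the frame of carrier between 0.013 and 0.047 m) or (y of block_violet in the frame of heater between -0.045 and -0.015 m and y of violet_vial in the frame of carrier between -0.047 and -0.013 m) or (y of block_violet in the frame of heater between -0.105 and -0.075 m and y of violet_vial in the frame of carrier between -0.107 and -0.073 m)) and x of violet_vial in the frame of carrier between -0.017 and 0.017 m and z of violet_vial in the frame of carrier between 0.046 and 0.059 m and contact force between the fingers and vial_violet below 0.05 N); the robot touches nothing.
It fails at once if a vial is dropped or knocked: it moves faster than 0.7 m/s (a fall of some 25 mm) while out of the fingers ((contact force between the fingers and vial_red below 0.05 N and linear speed of vial_red above 0.7 m/s) or (contact force between the fingers and vial_yellow below 0.05 N and linear speed of vial_yellow above 0.7 m/s) or (contact force between the fingers and vial_green below 0.05 N and linear speed of vial_green above 0.7 m/s) or (contact force between the fingers and vial_violet below 0.05 N and linear speed of vial_violet above 0.7 m/s)).
It fails at once if a vial is tipped more than 0.6 rad (35 degrees) (angle between any of red_vial, yellow_vial, green_vial, violet_vial's own z axis and vertical above 0.6 rad).
It also fails if it takes over 120 s, if anything falls off the work surface, if the arm or the gripper's body presses on something with over 40 N, if the wrist force passes 120 N, or if a joint passes its speed limit or range.

ROBOT

A 7-joint arm with a two-finger parallel gripper is mounted at the origin on the work surface. World frame = base frame: x ahead of the robot, y to its left, z up, the work surface at z = 0. Lengths are in m, angles in rad, forces in N, time in s.
With the tool pointing down it reaches from about 0.425 to 0.875 m from the base axis. Payload 4.7 kg.
Tool frame: the origin (TCP) lies on the centre line of the jaws, within the pads' length; the fingertips stand manip.nose_length ahead of it and the grasp point (between the pads) lies 2 mm behind it (manip.nose_length is the distance from the TCP to the fingertips, in m); z points along the fingers, y is the line along which they close (so a half turn about z gives the same grasp; the last joint's range is limited). The gripper opens to 85 mm and grips with 20 to 120 N. Pads are 22 mm wide; open, the fingers measure 114 mm over their backs; the gripper's body (76 mm by 85 mm) begins 54 mm behind the grasp point. The pads swing forward as they close: fully open they stand 13 mm farther back than shut.
Start: joints at [-1.095, 0.321, -0.07, 1.45, 0.023, 1.371, -0.057], TCP at [0.29, 0.582, 0.248] pointing down, gripper open.
Joint ranges: [-2.86, 2.86], [-0.3, 2.09], [-1.38, 1.24], [0.06, 2.45], [-1.56, 4.7], [0.09, 2.05], [-2.69, 2.69]. Speed limits (rad/s): [2.57, 2.57, 3.14, 3.14, 3.14, 3.14, 3.14].

INTERFACE

Orientations are given as a unit quaternion [x, y, z, w].
In Python, from station import manip gives the robot as it stands. The module is installed in compiled form; this text tells all that it offers.
- The arm moves only by the shell command python3 -m pendant 'ROWS'. ROWS is text: rows parted by semicolons, each of 7 numbers parted by spaces: the shift along the tool's x, y, z in mm, then the turn, a rotation vector about the tool's x, y, z in degrees, then the finger opening in mm, from 0 to 85.4. A call has 1 to 10 rows; each row shifts and turns the commanded pose from where the row before left it, along the tool's axes as they then stand; what a row does not reach is not made up. A row lasts 1/8 s, in which the tool goes at most 62.5 mm and 10.7 degrees, less where a joint would pass 70% of its speed; a pose out of reach is approached as far as the arm can. A call with a gripper value outside its range is refused whole. The fingers move at their own pace and stop on an object; the grip force is fixed at half the most. Time passes only in rows, so rows that do not move let the fingers close. It gives the time, the measured TCP pose, the force, the opening and the grip force at its end, in the units of the state.
- manip.sense(): the state, without advancing time (a new reading comes with each control period).
- manip.grab_frame(name): name is "scene" or "top"; returns the picture (400x640x3 uint8, red, green, blue); there is no depth.
- manip.camera_info(name): a dict with "mtx" (3x3 intrinsics, pixels), "origin" and "orientation" of the camera in the world. Camera axes: x right, y down, z forward; pixel columns grow to the right and rows downward; lengths in m; the calibration is good to about 2 mm. A picture is of the moment at which its call begins. camera_info takes no time and is no camera call.
- manip.close_job(): hands the job in; it is judged then, once.
The state is a dict: "clock": time; "q": joint angles; "joint_velocities": joint speeds; "joint_efforts": joint torques, N m; "ee_pos": TCP position; "tcp_rot": TCP orientation; "wrist_force": force on the tool from outside, world axes, zero at the start; "ft_torque": the same for the moment, N m; "width": finger opening in m; "gripper_force": force on a finger pad.
Only numpy, scipy, OpenCV 4.12 (cv2) and the standard library are available. Lean on these libraries where they do the work, as an engineer would, in place of code of your own. Each camera call takes 0.05 s, during which the arm holds its last target. There are 200 camera calls.

## Working session

There is one attempt and no reset: what is moved stays moved. The work goes in short steps, Python scripts to look and compute and a shell command to move; the robot and the scene stay as the last step left them, time stands still between calls to the robot, and variables do not carry over. Pictures are saved under pics/ and viewed, at most 14 in all, crops included, and the job is handed in when it is done.

```bash
mkdir -p pics
python3 - <<'E'
from station import manip
import cv2
for n in("scene","top"):
    cv2.imwrite(f"pics/{n}0.png",manip.grab_frame(n)[:,:,::-1]); c=manip.camera_info(n);print(n,c)
s=manip.sense();print(s,manip.nose_length)
E
```

```text
scene {'mtx': array([[396.43680562,   0.        , 318.38185228],
       [  0.        , 396.43680562, 202.87841241],
       [  0.        ,   0.        ,   1.        ]]), 'origin': array([0.88605825, 0.56528725, 0.62668106]), 'orientation': array([ 0.25473428,  0.86459203, -0.41759058, -0.11493112])}
top {'mtx': array([[483.96136536,   0.        , 316.67856053],
       [  0.        , 483.96136536, 208.71596522],
       [  0.        ,   0.        ,   1.        ]]), 'origin': array([3.66001845e-01, 1.10063411e-03, 1.28736322e+00]), 'orientation': array([-0.69990322,  0.71131479, -0.04219455,  0.04885058])}
{'clock': 0.1, 'q': array([-1.09491649,  0.32174605, -0.0701014 ,  1.45153982,  0.02258118,
        1.3708105 , -0.05691869]), 'joint_velocities': array([-0.00190192, -0.00266704, -0.000608  , -0.00297024,  0.00018408,
        0.00084485,  0.00058959]), 'joint_efforts': array([ 4.29804220e-05, -4.94879937e+01, -3.83767309e-01, -3.15210414e+01,
        1.31812770e-02,  7.44520454e-03, -2.67257474e-05]), 'ee_pos': array([0.2894283 , 0.58150318, 0.24734143]), 'tcp_rot': array([ 2.28833639e-01,  9.73465166e-01, -8.42886022e-04, -1.62366290e-04]), 'wrist_force': array([ 0.01582052, -0.44194302, -0.30646701]), 'ft_torque': array([ 0.03731725, -0.02664382,  0.01415751]), 'gripper_force': 0.0, 'width': 0.08519073452366478} 0.017
```

View pics/scene0.png

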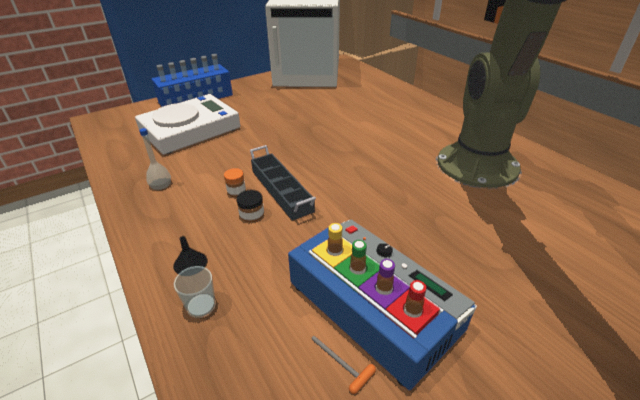

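View pics/top0.png

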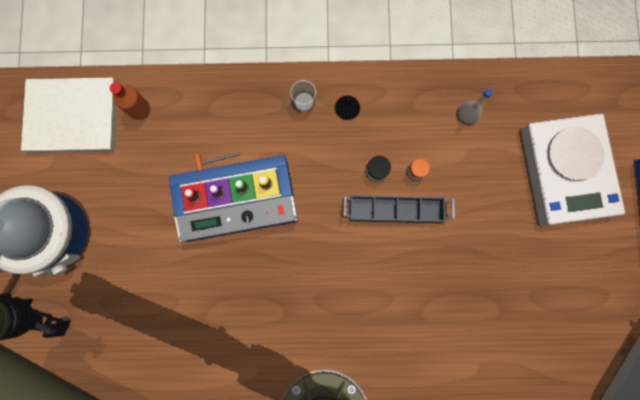

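The scene view shows the heater with yellow, green, violet and red from the far end to the near end. The top view (up = +x, left = +y) shows the order red (193,195), violet (216,191), green (240,187), yellow (264,183). The empty carrier spans about (348..446, 209), and its jars are at (378,167) and (419,169).

```bash
cat > h.py <<'E'
from station import manip
import cv2, numpy as np
from scipy.spatial.transform import Rotation as R
def ray(n,px):
    c=manip.camera_info(n); p=np.atleast_2d(px).astype(float)
    d=np.c_[p,np.ones(len(p))]@np.linalg.inv(c["mtx"]).T
    return c["origin"],d@R.from_quat(c["orientation"]).as_matrix().T
def plane(n,px,z):
    o,d=ray(n,px); return o+d*((z-o[2])/d[:,2])[:,None]
def proj(n,P):
    c=manip.camera_info(n); q=(np.atleast_2d(P)-c["origin"])@R.from_quat(c["orientation"]).as_matrix()@c["mtx"].T
    return q[:,:2]/q[:,2:]
def tri(p1,p2):
    o1,d1=ray("scene",p1);o2,d2=ray("top",p2);d1=d1[0];d2=d2[0]
    t=np.linalg.lstsq(np.c_[d1,-d2],o2-o1,rcond=None)[0]
    a=o1+t[0]*d1;b=o2+t[1]*d2; return (a+b)/2,np.linalg.norm(a-b)
HUE=dict(red=(172,184),yellow=(23,33),green=(52,75),violet=(130,152))
def mask(im,c):
    h,s,v=cv2.split(cv2.cvtColor(im,cv2.COLOR_RGB2HSV)); lo,hi=HUE[c]
    hh=h.astype(int); hh=np.where((c=="red")&(hh<90),hh+180,hh)
    return ((hh>=lo)&(hh<=hi)&(s>120)&(v>60)).astype(np.uint8)
E
python3 - <<'E'
from h import *
f={n:manip.grab_frame(n) for n in("scene","top")}
for n in f:
  for c in HUE:
    m=mask(f[n],c); k,l,st,ce=cv2.connectedComponentsWithStats(m)
    for i in np.argsort(-st[1:,4])[:3]+1:
      if st[i,4]>25:
        print(n,c,st[i],ce[i].round(1),plane(n,ce[i],.098)[0].round(4))
        if n=="top" and st[i,4]>200:
            r=cv2.minAreaRect(cv2.findContours((l==i).astype(np.uint8),0,1)[0][0]);print("   rect",r)
g=f["top"]; h,s,v=cv2.split(cv2.cvtColor(g,cv2.COLOR_RGB2HSV))
m=((s<90)&(v<125)).astype(np.uint8); m[:185]=0;m[235:]=0;m[:,:330]=0;m[:,470:]=0
m=cv2.morphologyEx(cv2.morphologyEx(m,3,np.ones((5,5))),2,np.ones((7,7)))
c=max(cv2.findContours(m,0,1)[0],key=cv2.contourArea); r=cv2.minAreaRect(c); print(r)
b=cv2.boxPoints(r);print(b);print(plane("top",b,.042).round(4),plane("top",r[0],.042))
a=cv2.resize(g[145:250,160:300],None,fx=4,fy=4,interpolation=2);q=cv2.resize(g[170:240,330:470],None,fx=4,fy=4,interpolation=2)
cv2.imwrite("pics/a.png",np.vstack([a[:300],q])[:,:,::-1])
E
```

```text
scene red [ 386  280   53   54 1112] [413.6 309.1] [0.5566 0.3159 0.098 ]
scene red [346 226  11   7  58] [350.9 229.1] [0.5286 0.1088 0.098 ]
scene yellow [313 239  40  28 396] [333.4 252.7] [0.5937 0.1432 0.098 ]
scene yellow [329 224  13   8  36] [335.1 228. ] [0.5529 0.0891 0.098 ]
scene green [335 257  44  30 534] [357.3 270.8] [0.5832 0.2026 0.098 ]
scene green [416 274  30  21 182] [431. 284.] [0.4967 0.2941 0.098 ]
scene green [353 242  13  15 115] [358.5 250.9] [0.5523 0.1647 0.098 ]
scene violet [359 260  50  49 794] [383.7 287.2] [0.568  0.2558 0.098 ]
top red [182 183  26  28 456] [194.8 196.6] [0.5558 0.3144 0.098 ]
   rect ((194.2972869873047, 196.28378295898438), (24.331050872802734, 23.509056091308594), 80.53767395019531)
top red [110  82  13  13 126] [116.   88.3] [0.8411 0.5225 0.098 ]
top red [278 206   6   8  41] [280.4 209.5] [0.5197 0.101  0.098 ]
top yellow [252 170  28  28 417] [266.1 183.3] [0.5864 0.1365 0.098 ]
   rect ((265.5335998535156, 183.52349853515625), (23.808589935302734, 24.04030418395996), 79.99201965332031)
top green [230 176  25  25 321] [242.  188.7] [0.5736 0.1966 0.098 ]
   rect ((241.74325561523438, 187.95947265625), (22.522663116455078, 21.86506462097168), 80.53767395019531)
top green [195 219  22   9 110] [205.4 223.4] [0.4883 0.2869 0.098 ]
top violet [206 180  25  26 378] [218.4 192.7] [0.5647 0.2556 0.098 ]
   rect ((218.052001953125, 192.338134765625), (23.492835998535156, 22.808576583862305), 81.25383758544922)
((397.49444580078125, 208.7104034423828), (95.5721664428711, 25.859466552734375), 1.5074357986450195)
[[349.38477 220.37857]
 [350.06506 194.52805]
 [445.60413 197.04224]
 [444.92383 222.89276]]
[[ 0.4956 -0.0725  0.042 ]
 [ 0.5632 -0.0759  0.042 ]
 [ 0.5524 -0.3235  0.042 ]
 [ 0.485  -0.3184  0.042 ]] [[ 0.52393877 -0.19773134  0.042     ]]
```

View pics/a.png

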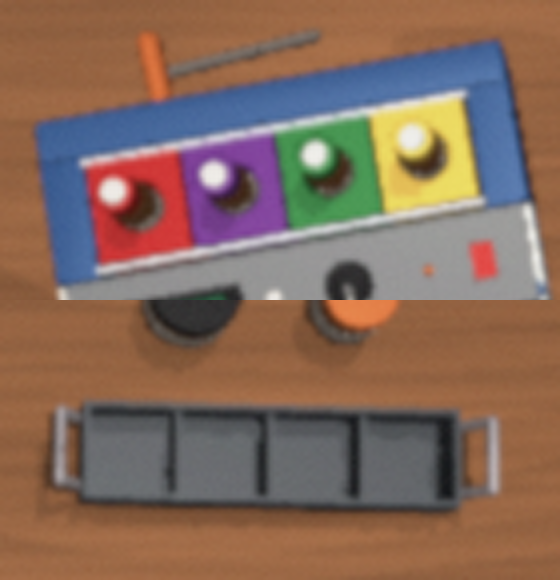

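```bash
cat >> h.py <<'E'
def delta(xyz,ylead,tcp=None):
    """tool-frame shift (mm), turn (deg) from present pose to target: tool y along heading ylead (deg), pointing down"""
    s=manip.sense(); p=s["ee_pos"]; M=R.from_quat(s["tcp_rot"])
    a=np.radians(ylead); y=np.array([np.cos(a),np.sin(a),0]); z=np.array([0,0,-1.]); x=np.cross(y,z)
    T=R.from_matrix(np.c_[x,y,z])
    return (M.inv().apply(np.array(xyz)-p)*1e3).round(1),(M.inv()*T).as_rotvec(degrees=True).round(2)
E
python3 - <<'E'
from h import *
g=manip.grab_frame("top"); hsv=cv2.cvtColor(g,cv2.COLOR_RGB2HSV)
blk=dict(red=(194.3,196.3),violet=(218.05,192.34),green=(241.74,187.96),yellow=(265.53,183.52))
cap=dict(red=(188.2,193),violet=(213.2,189),green=(239,183.75),yellow=(262.75,179.5))
B=np.array([plane("top",blk[c],.098)[0] for c in blk]); print("blocks",B.round(4))
print("blockgaps",np.linalg.norm(np.diff(B,axis=0),axis=1)); v=B[0]-B[3]; print("heater yaw",np.degrees(np.arctan2(-v[0],v[1])), "row centre",B.mean(0))
u=v/np.linalg.norm(v)
for i,c in enumerate(blk):
    x,y=map(round,cap[c]); w=((hsv[y-6:y+7,x-6:x+7,2]>190)&(hsv[y-6:y+7,x-6:x+7,1]<60)).astype(float); yy,xx=np.nonzero(w)
    ctr=(xx.mean()+x-6,yy.mean()+y-6); print(c,len(xx),np.round(ctr,1),plane("top",ctr,.154)[0].round(4),"row fit",(B.mean(0)+u*(.09-.06*i)).round(4), proj("scene",B.mean(0)+u*(.09-.06*i)+[0,0,.056]).round(1))
E
```

```text
blocks [[0.5565 0.3157 0.098 ]
 [0.5655 0.2565 0.098 ]
 [0.5756 0.1974 0.098 ]
 [0.5858 0.1379 0.098 ]]
blockgaps [0.05990383 0.0599859  0.06033699]
heater yaw 9.342259610914383 row centre [0.57086084 0.22686012 0.098     ]
red 28 [187.7 192.3] [0.5574 0.3169 0.154 ] row fit [0.5563 0.3157 0.098 ] [[418.7 286.1]]
violet 34 [212.9 188.2] [0.5663 0.2568 0.154 ] row fit [0.566  0.2565 0.098 ] [[388.  264.2]]
green 31 [238.4 183.3] [0.5772 0.1962 0.154 ] row fit [0.5757 0.1973 0.098 ] [[360.6 244.6]]
yellow 28 [262.5 178.8] [0.587  0.1387 0.154 ] row fit [0.5855 0.1381 0.098 ] [[335.9 227. ]]
```

Run:
```python
from h import *
print(delta((.557,.3163,.247),9.3))
```

```text
(array([-357.7, -118.5,    1. ]), array([-4.000e-02,  3.000e-02,  5.424e+01]))
```

```bash
python3 -m pendant '-40 -13 0 0 0 0 85; -40 -13 0 0 0 0 85; -40 -13 0 0 0 0 85; -40 -13 0 0 0 0 85; -40 -13 0 0 0 0 85; -40 -13 0 0 0 0 85; -40 -13 0 0 0 0 85; -40 -13 0 0 0 0 85; -37.7 -14.5 0 0 0 0 85'; python3 -m pendant '0 0 0 0 0 9 85; 0 0 0 0 0 9 85; 0 0 0 0 0 9 85; 0 0 0 0 0 9 85; 0 0 0 0 0 9 85; 0 0 0 0 0 9.2 85; 0 0 0 0 0 0 60;0 0 0 0 0 0 60; 0 0 0 0 0 0 60'
python3 - <<'E'
from h import *
print(manip.sense()["q"].round(2),delta((.557,.3163,.134),9.3))
a=manip.grab_frame("scene")[150:400,220:540];cv2.imwrite("pics/b.png",cv2.resize(a,None,fx=2,fy=2)[:,:,::-1])
E
```

```text
clock: 1.38
ee_pos: [0.558, 0.3154, 0.2483]
tcp_rot: [0.229, 0.973, 0.0, 0.0]
wrist_force: [0.6, 1.4, 0.3]
width: 0.0852
gripper_force: 0.0
clock: 2.5
ee_pos: [0.5571, 0.3165, 0.2483]
tcp_rot: [0.647, 0.763, 0.0, -0.0]
wrist_force: [-1.5, -1.0, 0.3]
width: 0.0599
gripper_force: 0.0
[-0.76  0.3   0.25  1.49 -0.08  1.36 -0.34] (array([-2.000e-01, -1.000e-01,  1.143e+02]), array([ 0.  , -0.  ,  0.12]))
```

View pics/b.png

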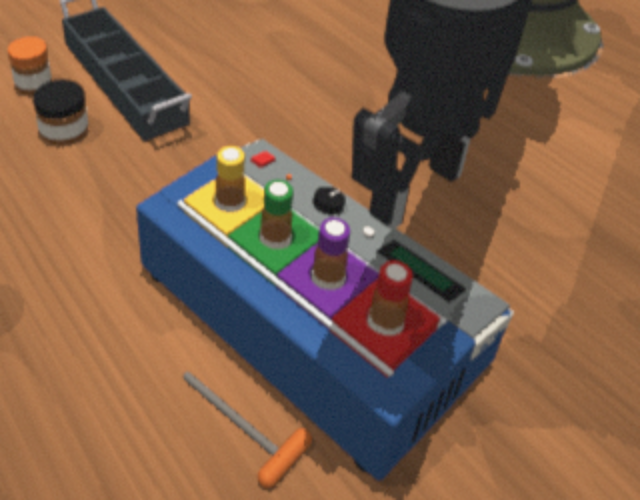

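The gripper hangs over the red vial: its shadow falls on the red block and the fingers straddle along heater x. I'll go down and grip.

```bash
python3 -m pendant '0 0 20 0 0 0 60; 0 0 20 0 0 0 60; 0 0 20 0 0 0 60; 0 0 20 0 0 0 60; 0 0 15 0 0 0 60; 0 0 10 0 0 0 60; 0 0 9 0 0 0 60; 0 0 0 0 0 0 60; 0 0 0 0 0 0 60'; python3 -m pendant '0 0 0 0 0 0 40; 0 0 0 0 0 0 34; 0 0 0 0 0 0 30; 0 0 0 0 0 0 20; 0 0 0 0 0 0 15;0 0 0 0 0 0 15;0 0 0 0 0 0 15;0 0 0 0 0 0 15'
python3 - <<'E'
from h import *
a=manip.grab_frame("scene")[200:360,320:520];cv2.imwrite("pics/c.png",cv2.resize(a,None,fx=3,fy=3)[:,:,::-1])
E
```

```text
clock: 3.68
ee_pos: [0.5575, 0.3167, 0.135]
tcp_rot: [0.647, 0.762, 0.001, 0.0]
wrist_force: [0.2, 0.1, 0.1]
width: 0.0599
gripper_force: 0.0
clock: 4.68
ee_pos: [0.5572, 0.3167, 0.1348]
tcp_rot: [0.647, 0.762, 0.0, 0.0]
wrist_force: [-2.2, -0.2, 4.3]
width: 0.0242
gripper_force: 59.1
```

View pics/c.png

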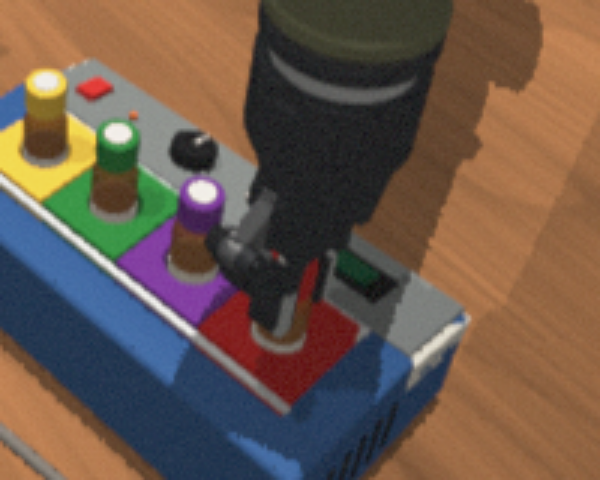

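The fingers hold the red vial by its cap: width is 24 mm against the 25 mm cap, at 59 N. Next I lift.

```bash
python3 -m pendant '0 0 -6 0 0 0 15; 0 0 -12 0 0 0 15; 0 0 -18 0 0 0 15; 0 0 -22 0 0 0 15; 0 0 -22 0 0 0 15; 0 0 -20 0 0 0 15; 0 0 -15 0 0 0 15; 0 0 -10 0 0 0 15; 0 0 0 0 0 0 15; 0 0 0 0 0 0 15'
python3 - <<'E'
from h import *
print(delta((.530,-.109,.26),-2.5))
a=manip.grab_frame("scene")[120:360,300:560];cv2.imwrite("pics/d.png",cv2.resize(a,None,fx=2,fy=2)[:,:,::-1])
E
```

```text
clock: 5.98
ee_pos: [0.5567, 0.3163, 0.2584]
tcp_rot: [0.647, 0.762, -0.001, -0.0]
wrist_force: [-0.4, -1.1, -0.4]
width: 0.0241
gripper_force: 58.9
(array([-415.3,  -95.4,   -1.2]), array([-0.07,  0.04, 11.84]))
```

View pics/d.png

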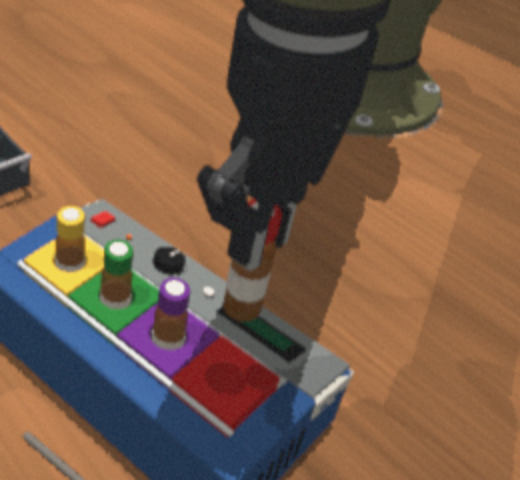

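The red vial hangs upright and clear of the heater.

```bash
python3 -m pendant '-21 -5 0 0 0 0 15; -41 -9.5 0 0 0 0 15; -50 -11.5 0 0 0 0 15; -54 -12.5 0 0 0 0 15; -54 -12.5 0 0 0 0 15; -54 -12.5 0 0 0 0 15; -50 -11.5 0 0 0 0 15; -41 -9.5 0 0 0 0 15; -29 -6.5 0 0 0 0 15; -21 -4.5 0 0 0 0 15'; python3 -m pendant '0 0 0 0 0 4 15; 0 0 0 0 0 4 15; 0 0 0 0 0 3.8 15; 0 0 0 0 0 0 15; 0 0 0 0 0 0 15'
python3 - <<'E'
from h import *
print(delta((.530,-.109,.08),-2.5))
for n in("scene","top"):
    a=manip.grab_frame(n); a=a[40:300,150:400] if n=="scene" else a[130:260,280:480]
    cv2.imwrite(f"pics/e{n}.png",cv2.resize(a,None,fx=3 if n=="top" else 2,fy=3 if n=="top" else 2)[:,:,::-1])
E
```

```text
clock: 7.28
ee_pos: [0.5286, -0.112, 0.2591]
tcp_rot: [0.649, 0.761, -0.0, -0.0]
wrist_force: [-0.3, 0.2, -1.1]
width: 0.0242
gripper_force: 59.0
clock: 7.9
ee_pos: [0.5296, -0.1092, 0.2592]
tcp_rot: [0.722, 0.692, -0.0, -0.0]
wrist_force: [-0.7, -0.5, -0.3]
width: 0.0241
gripper_force: 59.0
(array([  0.2,   0.4, 179.2]), array([-0.01, -0.01,  0.05]))
```

View pics/escene.png

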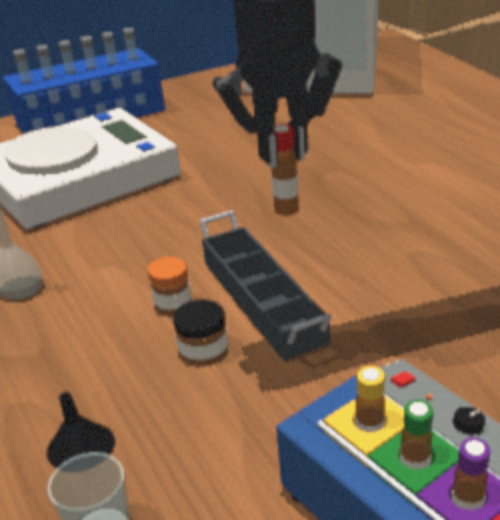

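The red vial hangs upright in the fingers. Before lowering it I'll check the carrier position by projecting its rim into the scene view.

Run:
```python
from h import *
a=np.radians(-2.5);X=np.array([np.cos(a),np.sin(a),0]);Y=np.array([-np.sin(a),np.cos(a),0]);C=np.array([.526,-.199,.042])
g=cv2.resize(manip.grab_frame("scene")[130:230,230:330],None,fx=6,fy=6,interpolation=2)
P=[C+X*i*.032+Y*j*.122 for i,j in((1,1),(1,-1),(-1,-1),(-1,1))]
cv2.polylines(g,[((proj("scene",P)-[230,130]+.5)*6).round().astype(int)],True,(255,255,0),1)
for i in(.09,.03,-.03,-.09):
    p=(proj("scene",C+Y*i-[0,0,.038])-[230,130]+.5)*6; cv2.circle(g,tuple(int(t) for t in p[0]),4,(0,255,0),-1)
cv2.imwrite("pics/f.png",g[:,:,::-1])
```

```text
(no output)
```

View pics/f.png

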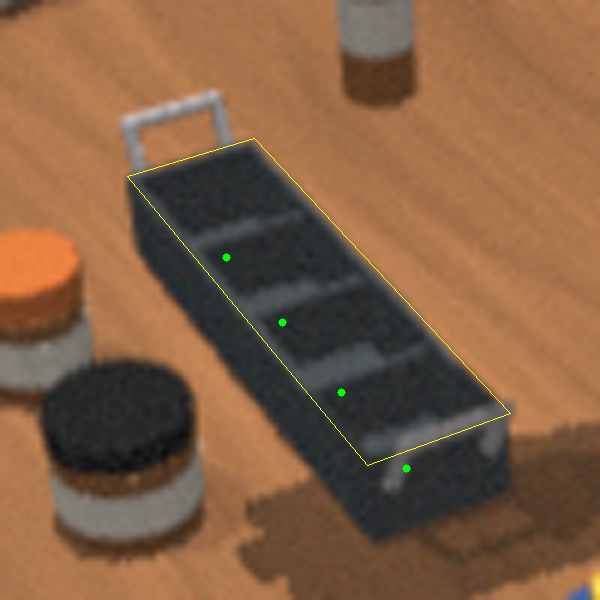

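The predicted rim outline lies on the carrier's rim to within about 1 to 2 mm. I'll lower the vial to TCP z ≈ 0.082 and check the force.

```bash
python3 -m pendant '0 0 15 0 0 0 15; 0 0 28 0 0 0 15; 0 0 28 0 0 0 15; 0 0 28 0 0 0 15; 0 0 25 0 0 0 15; 0 0 20 0 0 0 15; 0 0 15 0 0 0 15; 0 0 10 0 0 0 15; 0 0 6 0 0 0 15; 0 0 0 0 0 0 15'; python3 -m pendant '0 0 2 0 0 0 15; 0 0 0 0 0 0 15;0 0 0 0 0 0 15'
```

```text
clock: 9.3
ee_pos: [0.5303, -0.1086, 0.0843]
tcp_rot: [0.722, 0.692, -0.0, 0.0]
wrist_force: [-0.8, 0.2, -0.4]
width: 0.0241
gripper_force: 59.0
clock: 9.68
ee_pos: [0.5304, -0.1085, 0.0826]
tcp_rot: [0.722, 0.692, 0.0, 0.0]
wrist_force: [1.2, -0.7, -0.2]
width: 0.0243
gripper_force: 59.0
```

```bash
python3 -m pendant '0 0 1 0 0 0 15; 0 0 0 0 0 0 15;0 0 0.5 0 0 0 15; 0 0 0 0 0 0 15;0 0 0 0 0 0 15'
```

```text
clock: 10.3
ee_pos: [0.5303, -0.1085, 0.0808]
tcp_rot: [0.722, 0.692, 0.0, 0.0]
wrist_force: [0.7, 0.3, -0.7]
width: 0.0238
gripper_force: 59.0
```

```bash
python3 -m pendant '0 0 1 0 0 0 15; 0 0 0 0 0 0 15; 0 0 0 0 0 0 15;0 0 0 0 0 0 15'
```

```text
clock: 10.8
ee_pos: [0.5304, -0.1086, 0.0807]
tcp_rot: [0.722, 0.692, 0.0, -0.0]
wrist_force: [-1.6, 0.9, 6.4]
width: 0.0242
gripper_force: 60.1
```

Contact with the floor at TCP z = 0.081, as expected. Release and rise.

```bash
python3 -m pendant '0 0 0 0 0 0 27; 0 0 0 0 0 0 30; 0 0 0 0 0 0 36; 0 0 0 0 0 0 44; 0 0 0 0 0 0 52; 0 0 0 0 0 0 52; 0 0 -12 0 0 0 52; 0 0 -25 0 0 0 52; 0 0 -40 0 0 0 55; 0 0 -40 0 0 0 60'; python3 -m pendant '0 0 -40 0 0 0 60; 0 0 -20 0 0 0 60; 0 0 0 0 0 0 60'
python3 - <<'E'
from h import *
print(delta((.566,.2567,.25),9.3))
a=manip.grab_frame("scene")[100:230,210:340];cv2.imwrite("pics/g.png",cv2.resize(a,None,fx=3,fy=3)[:,:,::-1])
E
```

```text
clock: 12.05
ee_pos: [0.5302, -0.1087, 0.1988]
tcp_rot: [0.722, 0.692, 0.0, 0.0]
wrist_force: [0.6, 0.9, 0.5]
width: 0.0603
gripper_force: 0.0
clock: 12.42
ee_pos: [0.5313, -0.1089, 0.2592]
tcp_rot: [0.722, 0.692, 0.002, 0.002]
wrist_force: [0.2, 1.2, -0.3]
width: 0.0597
gripper_force: 0.0
(array([366.8,  18.9,   9.5]), array([  0.27,   0.  , -11.77]))
```

View pics/g.png

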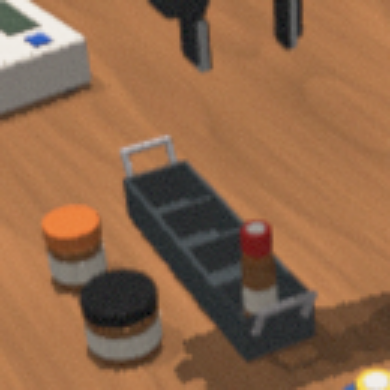

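The red vial stands upright in the leftmost cell. Next is violet.

```bash
python3 -m pendant '20 2 0 0 0 0 60; 37 2 0 0 0 0 60; 44 2 0 0 0 0 60; 48 2 0 0 0 0 60; 48 2 0 0 0 0 60; 48 2 0 0 0 0 60; 44 2 0 0 0 0 60; 37 2 0 0 0 0 60; 25 2 0 0 0 0 60; 16 1 0 0 0 0 60'; python3 -m pendant '0 0 0 0 0 -6 60; 0 0 0 0 0 -5.8 60; 0 0 0 0 0 0 60; 0 0 0 0 0 0 60;0 0 0 0 0 0 60'
python3 - <<'E'
from h import *
print(delta((.566,.2567,.135),9.3))
E
```

```text
clock: 13.72
ee_pos: [0.5647, 0.258, 0.2558]
tcp_rot: [0.722, 0.692, -0.001, -0.0]
wrist_force: [0.2, -1.0, -0.3]
width: 0.0599
gripper_force: 0.0
clock: 14.35
ee_pos: [0.565, 0.257, 0.2569]
tcp_rot: [0.648, 0.762, 0.0, 0.0]
wrist_force: [-0.3, -0.2, -0.0]
width: 0.0605
gripper_force: 0.0
(array([ -0.4,   0.9, 121.9]), array([ 0.01,  0.  , -0.04]))
```

```bash
python3 -m pendant '0 1 20 0 0 0 60; 0 0 22 0 0 0 60; 0 0 22 0 0 0 60; 0 0 22 0 0 0 60; 0 0 15 0 0 0 60; 0 0 12 0 0 0 60; 0 0 8.9 0 0 0 60; 0 0 0 0 0 0 60; 0 0 0 0 0 0 50; 0 0 0 0 0 0 40'; python3 -m pendant '0 0 0 0 0 0 34; 0 0 0 0 0 0 30; 0 0 0 0 0 0 20; 0 0 0 0 0 0 15;0 0 0 0 0 0 15;0 0 0 0 0 0 15;0 0 0 0 0 0 15'
```

```text
clock: 15.6
ee_pos: [0.5664, 0.2577, 0.1357]
tcp_rot: [0.647, 0.762, 0.001, 0.0]
wrist_force: [0.5, 0.4, 0.7]
width: 0.0399
gripper_force: 0.0
clock: 16.48
ee_pos: [0.5662, 0.2576, 0.1354]
tcp_rot: [0.647, 0.762, 0.0, 0.0]
wrist_force: [-1.1, -1.1, 6.0]
width: 0.0239
gripper_force: 59.4
```

```bash
python3 -m pendant '0 0 -6 0 0 0 15; 0 0 -12 0 0 0 15; 0 0 -18 0 0 0 15; 0 0 -22 0 0 0 15; 0 0 -22 0 0 0 15; 0 0 -20 0 0 0 15; 0 0 -15 0 0 0 15; 0 0 -10 0 0 0 15; 0 0 0 0 0 0 15; 0 0 0 0 0 0 15'
python3 - <<'E'
from h import *
print(delta((.5273,-.169,.26),-2.5))
E
```

```text
clock: 17.73
ee_pos: [0.5655, 0.2574, 0.2591]
tcp_rot: [0.647, 0.762, -0.001, -0.0]
wrist_force: [0.6, -0.4, -1.7]
width: 0.024
gripper_force: 58.9
(array([-414.5, -107. ,   -0.6]), array([-0.07,  0.03, 11.85]))
```

```bash
python3 -m pendant '-21 -5.5 0 0 0 0 15; -41 -10.5 0 0 0 0 15; -50 -13 0 0 0 0 15; -54 -14 0 0 0 0 15; -54 -14 0 0 0 0 15; -54 -14 0 0 0 0 15; -50 -13 0 0 0 0 15; -41 -10.5 0 0 0 0 15; -29 -7.5 0 0 0 0 15; -20.5 -5 0 0 0 0 15'; python3 -m pendant '0 0 0 0 0 4 15; 0 0 0 0 0 4 15; 0 0 0 0 0 3.9 15; 0 0 0 0 0 0 15; 0 0 0 0 0 0 15'
python3 - <<'E'
from h import *
print(delta((.5273,-.169,.0815),-2.5))
E
```

```text
clock: 18.98
ee_pos: [0.5256, -0.1724, 0.2596]
tcp_rot: [0.649, 0.761, -0.0, -0.0]
wrist_force: [-0.5, 0.2, -0.3]
width: 0.0241
gripper_force: 59.0
clock: 19.6
ee_pos: [0.527, -0.1696, 0.2597]
tcp_rot: [0.723, 0.691, -0.0, -0.0]
wrist_force: [0.2, -0.4, -0.6]
width: 0.0246
gripper_force: 59.0
(array([  0.6,   0.4, 178.2]), array([-0.02, -0.01, -0.05]))
```

```bash
python3 -m pendant '0 0 15 0 0 0 15; 0 0 28 0 0 0 15; 0 0 28 0 0 0 15; 0 0 28 0 0 0 15; 0 0 25 0 0 0 15; 0 0 20 0 0 0 15; 0 0 15 0 0 0 15; 0 0 10 0 0 0 15; 0 0 6 0 0 0 15; 0 0 0 0 0 0 15'; python3 -m pendant '0 0 2 0 0 0 15; 0 0 0 0 0 0 15;0 0 1 0 0 0 15;0 0 0 0 0 0 15; 0 0 1 0 0 0 15; 0 0 0 0 0 0 15; 0 0 0 0 0 0 15'
```

```text
clock: 20.85
ee_pos: [0.5276, -0.1689, 0.0848]
tcp_rot: [0.723, 0.691, -0.0, -0.0]
wrist_force: [-0.2, 1.0, -0.6]
width: 0.0242
gripper_force: 59.0
clock: 21.72
ee_pos: [0.5278, -0.169, 0.0814]
tcp_rot: [0.723, 0.691, 0.0, 0.0]
wrist_force: [-1.2, 0.5, 5.5]
width: 0.0242
gripper_force: 59.6
```

Contact again (5.5 N at z = 0.0814). Release and go for green.

```bash
python3 -m pendant '0 0 0 0 0 0 27; 0 0 0 0 0 0 30; 0 0 0 0 0 0 36; 0 0 0 0 0 0 44; 0 0 0 0 0 0 52; 0 0 0 0 0 0 52; 0 0 -12 0 0 0 52; 0 0 -25 0 0 0 52; 0 0 -40 0 0 0 55; 0 0 -40 0 0 0 60'; python3 -m pendant '0 0 -40 0 0 0 60; 0 0 -20 0 0 0 60; 0 0 0 0 0 0 60; 0 0 0 0 0 0 60'
python3 - <<'E'
from h import *
print(delta((.5765,.197,.257),9.3))
E
```

```text
clock: 22.98
ee_pos: [0.5276, -0.1691, 0.1999]
tcp_rot: [0.723, 0.691, 0.0, 0.0]
wrist_force: [0.5, -0.1, 0.3]
width: 0.0598
gripper_force: 0.0
clock: 23.48
ee_pos: [0.5271, -0.1688, 0.2572]
tcp_rot: [0.723, 0.691, -0.0, -0.0]
wrist_force: [-0.1, -0.1, -0.2]
width: 0.0602
gripper_force: 0.0
(array([3.676e+02, 3.300e+01, 3.000e-01]), array([ -0.06,  -0.02, -11.86]))
```

```bash
python3 -m pendant '20 3 0 0 0 0 60; 37 3.5 0 0 0 0 60; 44 3.5 0 0 0 0 60; 48 3.5 0 0 0 0 60; 48 3.5 0 0 0 0 60; 48 3.5 0 0 0 0 60; 44 3.5 0 0 0 0 60; 37 3.5 0 0 0 0 60; 25 3.5 0 0 0 0 60; 16.5 2 0 0 0 0 60'; python3 -m pendant '0 0 0 0 0 -6 60; 0 0 0 0 0 -5.9 60; 0 0 0 0 0 0 60; 0 0 0 0 0 0 60;0 0 0 0 0 0 60'
python3 - <<'E'
from h import *
print(delta((.5765,.197,.135),9.3))
E
```

```text
clock: 24.72
ee_pos: [0.5768, 0.1975, 0.2569]
tcp_rot: [0.723, 0.691, -0.001, -0.0]
wrist_force: [-0.1, 0.3, 0.4]
width: 0.0601
gripper_force: 0.0
clock: 25.35
ee_pos: [0.5771, 0.1964, 0.258]
tcp_rot: [0.648, 0.762, -0.0, 0.0]
wrist_force: [-0.0, -0.3, -0.3]
width: 0.0601
gripper_force: 0.0
(array([  0.7,  -0.5, 123. ]), array([ 0.  ,  0.  , -0.04]))
```

```bash
python3 -m pendant '0 -1 20 0 0 0 60; 0 0 22 0 0 0 60; 0 0 22 0 0 0 60; 0 0 22 0 0 0 60; 0 0 16 0 0 0 60; 0 0 12 0 0 0 60; 0 0 9 0 0 0 60; 0 0 0 0 0 0 60; 0 0 0 0 0 0 50; 0 0 0 0 0 0 40'; python3 -m pendant '0 0 0 0 0 0 34; 0 0 0 0 0 0 30; 0 0 0 0 0 0 20; 0 0 0 0 0 0 15;0 0 0 0 0 0 15;0 0 0 0 0 0 15;0 0 0 0 0 0 15'
```

```text
clock: 26.6
ee_pos: [0.5765, 0.1968, 0.1357]
tcp_rot: [0.647, 0.762, 0.001, 0.0]
wrist_force: [0.8, -0.1, -0.1]
width: 0.0404
gripper_force: 0.0
clock: 27.48
ee_pos: [0.5764, 0.1967, 0.1354]
tcp_rot: [0.647, 0.762, 0.001, 0.0]
wrist_force: [0.9, -0.1, 3.3]
width: 0.0241
gripper_force: 59.3
```

```bash
python3 -m pendant '0 0 -6 0 0 0 15; 0 0 -12 0 0 0 15; 0 0 -18 0 0 0 15; 0 0 -22 0 0 0 15; 0 0 -22 0 0 0 15; 0 0 -20 0 0 0 15; 0 0 -15 0 0 0 15; 0 0 -10 0 0 0 15; 0 0 0 0 0 0 15; 0 0 0 0 0 0 15'
python3 - <<'E'
from h import *
print(delta((.5247,-.229,.26),-2.5))
E
```

```text
clock: 28.72
ee_pos: [0.5756, 0.1965, 0.2591]
tcp_rot: [0.647, 0.762, -0.001, -0.0]
wrist_force: [-0.2, -0.7, -0.1]
width: 0.024
gripper_force: 58.9
(array([-411.6, -119.3,   -0.6]), array([-0.07,  0.03, 11.84]))
```

```bash
python3 -m pendant '-21 -6 0 0 0 0 15; -41 -12 0 0 0 0 15; -50 -14.5 0 0 0 0 15; -54 -15.5 0 0 0 0 15; -54 -15.5 0 0 0 0 15; -54 -15.5 0 0 0 0 15; -50 -14.5 0 0 0 0 15; -41 -12 0 0 0 0 15; -28 -8 0 0 0 0 15; -18.5 -5 0 0 0 0 15'; python3 -m pendant '0 0 0 0 0 4 15; 0 0 0 0 0 4 15; 0 0 0 0 0 3.9 15; 0 0 0 0 0 0 15; 0 0 0 0 0 0 15'
python3 - <<'E'
from h import *
print(delta((.5247,-.229,.0815),-2.5))
E
```

```text
clock: 29.98
ee_pos: [0.5236, -0.2323, 0.2596]
tcp_rot: [0.649, 0.761, -0.0, -0.0]
wrist_force: [0.2, 1.1, -0.6]
width: 0.0237
gripper_force: 59.0
clock: 30.6
ee_pos: [0.5252, -0.2293, 0.2597]
tcp_rot: [0.723, 0.691, -0.0, -0.0]
wrist_force: [-0.4, -0.1, -0.3]
width: 0.0242
gripper_force: 59.0
(array([  0.3,  -0.4, 178.2]), array([-0.02, -0.01, -0.05]))
```

```bash
python3 -m pendant '0 0 15 0 0 0 15; 0 0 28 0 0 0 15; 0 0 28 0 0 0 15; 0 0 28 0 0 0 15; 0 0 25 0 0 0 15; 0 0 20 0 0 0 15; 0 0 15 0 0 0 15; 0 0 10 0 0 0 15; 0 0 6 0 0 0 15; 0 0 0 0 0 0 15'; python3 -m pendant '0 0 2 0 0 0 15; 0 0 0 0 0 0 15;0 0 1 0 0 0 15;0 0 0 0 0 0 15; 0 0 1 0 0 0 15; 0 0 0 0 0 0 15; 0 0 0 0 0 0 15'
```

```text
clock: 31.85
ee_pos: [0.5259, -0.2287, 0.0849]
tcp_rot: [0.723, 0.691, 0.0, 0.0]
wrist_force: [0.3, -0.2, 0.2]
width: 0.0241
gripper_force: 59.0
clock: 32.72
ee_pos: [0.5261, -0.2288, 0.0814]
tcp_rot: [0.723, 0.691, 0.0, 0.0]
wrist_force: [-0.9, -0.2, 5.3]
width: 0.0242
gripper_force: 59.5
```

```bash
python3 -m pendant '0 0 0 0 0 0 27; 0 0 0 0 0 0 30; 0 0 0 0 0 0 36; 0 0 0 0 0 0 44; 0 0 0 0 0 0 52; 0 0 0 0 0 0 52; 0 0 -12 0 0 0 52; 0 0 -25 0 0 0 52; 0 0 -40 0 0 0 55; 0 0 -40 0 0 0 60'; python3 -m pendant '0 0 -40 0 0 0 60; 0 0 -20 0 0 0 60; 0 0 0 0 0 0 60; 0 0 0 0 0 0 60'
python3 - <<'E'
from h import *
print(delta((.586,.1384,.257),9.3))
E
```

```text
clock: 33.98
ee_pos: [0.5258, -0.2288, 0.1999]
tcp_rot: [0.723, 0.691, 0.0, 0.0]
wrist_force: [0.5, -0.4, -0.5]
width: 0.0602
gripper_force: 0.0
clock: 34.48
ee_pos: [0.5254, -0.2285, 0.2572]
tcp_rot: [0.723, 0.691, -0.0, -0.001]
wrist_force: [-0.1, 0.1, -1.0]
width: 0.0599
gripper_force: 0.0
(array([3.692e+02, 4.410e+01, 3.000e-01]), array([ -0.05,  -0.03, -11.86]))
```

```bash
python3 -m pendant '20 3 0 0 0 0 60; 37 4.5 0 0 0 0 60; 44 5 0 0 0 0 60; 48 5.5 0 0 0 0 60; 48 5.5 0 0 0 0 60; 48 5.5 0 0 0 0 60; 44 5 0 0 0 0 60; 37 4.5 0 0 0 0 60; 25 3.5 0 0 0 0 60; 18 1.5 0 0 0 0 60'; python3 -m pendant '0 0 0 0 0 -6 60; 0 0 0 0 0 -5.9 60; 0 0 0 0 0 0 60; 0 0 0 0 0 0 60;0 0 0 0 0 0 60'
python3 - <<'E'
from h import *
print(delta((.586,.1384,.135),9.3))
E
```

```text
clock: 35.72
ee_pos: [0.5856, 0.1387, 0.257]
tcp_rot: [0.723, 0.691, -0.001, -0.0]
wrist_force: [-0.2, -0.0, 0.7]
width: 0.0599
gripper_force: 0.0
clock: 36.35
ee_pos: [0.5858, 0.1377, 0.2579]
tcp_rot: [0.648, 0.762, -0.0, 0.0]
wrist_force: [-0.6, -0.1, 0.5]
width: 0.0599
gripper_force: 0.0
(array([  0.7,   0.3, 122.9]), array([ 0.  ,  0.  , -0.04]))
```

```bash
python3 -m pendant '0 0 20 0 0 0 60; 0 0 22 0 0 0 60; 0 0 22 0 0 0 60; 0 0 22 0 0 0 60; 0 0 16 0 0 0 60; 0 0 12 0 0 0 60; 0 0 9 0 0 0 60; 0 0 0 0 0 0 60; 0 0 0 0 0 0 50; 0 0 0 0 0 0 40'; python3 -m pendant '0 0 0 0 0 0 34; 0 0 0 0 0 0 30; 0 0 0 0 0 0 20; 0 0 0 0 0 0 15;0 0 0 0 0 0 15;0 0 0 0 0 0 15;0 0 0 0 0 0 15'
```

```text
clock: 37.6
ee_pos: [0.5863, 0.1381, 0.1357]
tcp_rot: [0.647, 0.762, 0.001, 0.0]
wrist_force: [-0.1, -0.3, -0.5]
width: 0.0401
gripper_force: 0.0
clock: 38.48
ee_pos: [0.5862, 0.1381, 0.1354]
tcp_rot: [0.647, 0.762, 0.0, 0.0]
wrist_force: [-0.7, 1.3, 5.2]
width: 0.0241
gripper_force: 59.4
```

```bash
python3 -m pendant '0 0 -6 0 0 0 15; 0 0 -12 0 0 0 15; 0 0 -18 0 0 0 15; 0 0 -22 0 0 0 15; 0 0 -22 0 0 0 15; 0 0 -20 0 0 0 15; 0 0 -15 0 0 0 15; 0 0 -10 0 0 0 15; 0 0 0 0 0 0 15; 0 0 0 0 0 0 15'
python3 - <<'E'
from h import *
print(delta((.522,-.289,.26),-2.5))
E
```

```text
clock: 39.72
ee_pos: [0.5854, 0.138, 0.2591]
tcp_rot: [0.647, 0.762, -0.001, -0.0]
wrist_force: [0.1, -0.0, -0.2]
width: 0.0241
gripper_force: 58.9
(array([-411. , -131.9,   -0.6]), array([-0.07,  0.02, 11.84]))
```

```bash
python3 -m pendant '-21 -6.5 0 0 0 0 15; -41 -13 0 0 0 0 15; -50 -16 0 0 0 0 15; -54 -17.5 0 0 0 0 15; -54 -17.5 0 0 0 0 15; -54 -17.5 0 0 0 0 15; -50 -16 0 0 0 0 15; -41 -13 0 0 0 0 15; -28 -9 0 0 0 0 15; -18 -6 0 0 0 0 15'; python3 -m pendant '0 0 0 0 0 4 15; 0 0 0 0 0 4 15; 0 0 0 0 0 3.9 15; 0 0 0 0 0 0 15; 0 0 0 0 0 0 15'
python3 - <<'E'
from h import *
print(delta((.522,-.289,.0815),-2.5))
E
```

```text
clock: 40.98
ee_pos: [0.5197, -0.2925, 0.2596]
tcp_rot: [0.649, 0.761, -0.001, -0.0]
wrist_force: [0.8, -0.0, -0.7]
width: 0.0243
gripper_force: 58.9
clock: 41.6
ee_pos: [0.5215, -0.2896, 0.2598]
tcp_rot: [0.723, 0.691, -0.0, -0.0]
wrist_force: [-0.5, -0.7, 0.3]
width: 0.0238
gripper_force: 58.9
(array([  0.6,   0.5, 178.3]), array([-0.02, -0.  , -0.04]))
```

```bash
python3 -m pendant '0 0 15 0 0 0 15; 0 0 28 0 0 0 15; 0 0 28 0 0 0 15; 0 0 28 0 0 0 15; 0 0 25 0 0 0 15; 0 0 20 0 0 0 15; 0 0 15 0 0 0 15; 0 0 10 0 0 0 15; 0 0 6 0 0 0 15; 0 0 0 0 0 0 15'; python3 -m pendant '0 0 2 0 0 0 15; 0 0 0 0 0 0 15;0 0 1 0 0 0 15;0 0 0 0 0 0 15; 0 0 1 0 0 0 15; 0 0 0 0 0 0 15; 0 0 0 0 0 0 15'
```

```text
clock: 42.85
ee_pos: [0.5223, -0.289, 0.0849]
tcp_rot: [0.723, 0.691, 0.0, 0.0]
wrist_force: [0.3, 0.3, -0.2]
width: 0.0245
gripper_force: 59.0
clock: 43.72
ee_pos: [0.5225, -0.2891, 0.0814]
tcp_rot: [0.723, 0.691, 0.0, 0.0]
wrist_force: [-1.0, 0.8, 4.8]
width: 0.0241
gripper_force: 59.5
```

```bash
python3 -m pendant '0 0 0 0 0 0 27; 0 0 0 0 0 0 30; 0 0 0 0 0 0 36; 0 0 0 0 0 0 44; 0 0 0 0 0 0 52; 0 0 0 0 0 0 52; 0 0 -12 0 0 0 52; 0 0 -25 0 0 0 52; 0 0 -40 0 0 0 55; 0 0 -40 0 0 0 60'; python3 -m pendant '0 0 -40 0 0 0 60; 0 0 -20 0 0 0 60; 0 0 0 0 0 0 60; 0 0 0 0 0 0 60; 0 0 0 0 0 0 60; 0 0 0 0 0 0 60'
python3 - <<'E'
from h import *
a=manip.grab_frame("scene")[100:230,210:340];cv2.imwrite("pics/z.png",cv2.resize(a,None,fx=4,fy=4)[:,:,::-1])
E
```

```text
clock: 44.98
ee_pos: [0.5222, -0.2891, 0.1999]
tcp_rot: [0.723, 0.691, 0.0, 0.0]
wrist_force: [1.2, 0.3, 0.1]
width: 0.0601
gripper_force: 0.0
clock: 45.72
ee_pos: [0.5219, -0.2887, 0.257]
tcp_rot: [0.723, 0.691, -0.0, -0.001]
wrist_force: [0.3, 0.6, 0.5]
width: 0.0599
gripper_force: 0.0
```

View pics/z.png

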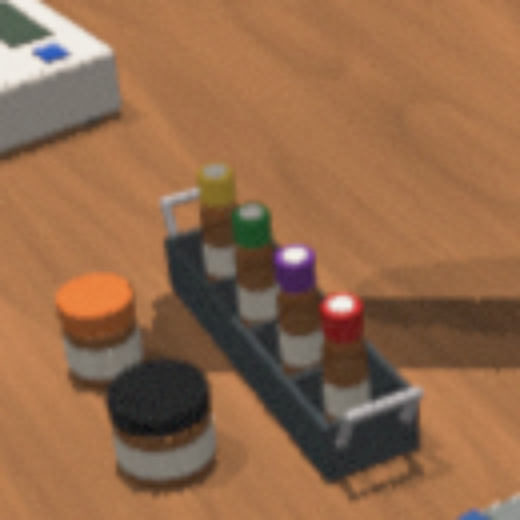

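All four vials stand upright in their cells, in order from the robot's left: red, violet, green, yellow. The gripper is clear, so I'll hand in.

```bash
python3 -c "
from station import manip
print(manip.close_job())"
```

```text
the job is handed in; nothing more can be done
None
```

The job is handed in: all four vials stand upright and released on the carrier floor, left to right red, violet, green, yellow as in the heater, at about 46 s of the 120 s allowed; no verdict was returned.

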